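Set up a chisel for edge inspection under the bench magnifier

ROBOT

A 7-joint arm with a two-finger parallel gripper is mounted at the origin on the work surface. World frame = base frame: x ahead of the robot, y to its left, z up, the work surface at z = 0. Lengths are in mm, angles in rad, forces in N, time in s.
With the tool pointing down it reaches from about 425 to 875 mm from the base axis. Payload 4.7 kg.
Tool frame: the origin (TCP) lies at the very end of the fingers, on their centre line; the grasp point (between the pads) lies 19 mm behind it (arm.hold_point_z is the distance from the TCP to the grasp point, in mm); z points along the fingers, y is the line along which they close (so a half turn about z gives the same grasp; the last joint's range is limited). The gripper opens to 85 mm and grips with 20 to 120 N. Pads are 22 mm wide; open, the fingers measure 114 mm over their backs; the gripper's body (76 mm by 85 mm) begins 54 mm behind the grasp point. The pads swing forward as they close: fully open they stand 13 mm farther back than shut.
Start: joints at [1.259, 0.321, -0.07, 1.45, 0.023, 1.371, -0.057], TCP at [208.024, -615.833, 231.349] pointing down, gripper open.
Joint ranges: [-2.86, 2.86], [-0.3, 2.09], [-1.38, 1.24], [0.06, 2.45], [-1.56, 4.7], [0.09, 2.05], [-2.69, 2.69]. Speed limits (rad/s): [2.57, 2.57, 3.14, 3.14, 3.14, 3.14, 3.14].

INTERFACE

Orientations are given as a unit quaternion [w, x, y, z].
In Python, from bench import arm gives the robot as it stands. The module is installed in compiled form; this text tells all that it offers.
- The arm moves only by the shell command python3 -m inch 'ROWS'. ROWS is JSON, a list of rows, each a list of 5 numbers: the opening, from 0 (shut) to 1 (fully open), then the shift along the tool's x, y, z in units of 2 cm (1.0 is 2 cm), then the turn about the tool's z in units of 0.15 rad (1.0 is 0.15 rad). In form: [[grip, x, y, z, spin], ...]. A call has 1 to 5 rows; each row shifts and turns the commanded pose from where the row before left it, along the tool's axes as they then stand; what a row does not reach is not made up. A row lasts 1/8 s, in which the tool goes at most 62.5 mm and 10.7 degrees, less where a joint would pass 70% of its speed; a pose out of reach is approached as far as the arm can. A call with a number of a shift or a turn outside -1 to 1 is refused whole. A call with a gripper value outside its range is refused whole. The fingers move at their own pace and stop on an object; the grip force is fixed at half the most. Time passes only in rows, so rows that do not move let the fingers close. It gives the time, the measured TCP pose, the force, the opening and the grip force at its end, in the units of the state.
- arm.get_obs(): the state, without advancing time (a new reading comes with each control period).
- arm.snapshot(name): name is "scene" or "top"; returns the picture (400x640x3 uint8, red, green, blue); there is no depth.
- arm.get_calibration(name): a dict with "fx", "fy", "cx", "cy" (pixels), "extrinsics" (4x4, takes a point from world to camera coordinates). Camera axes: x right, y down, z forward; pixel columns grow to the right and rows downward; lengths in mm; the calibration is good to about 2 mm. A picture is of the moment at which its call begins. get_calibration takes no time and is no camera call.
- arm.close_job(): hands the job in; it is judged then, once.
Trained networks look in the newest picture that a camera, given by its name, has taken for a name from the list of things; names that differ only in an ending like _2 or _b are one class to them, and where a whole thing is asked for, a point or a joint stands for the part that bears it (a point fixed in the world has none). Each returns a list of dicts, best first, with "confidence" (0 to 1); they miss things now and then, are a little off and sometimes report something else, mostly with a low value. They report only what shows in the picture. A call takes as long as a camera call. They do not tell look-alikes from the thing itself.
- arm.spot_in(query, camera): "xyz" ([x, y, z] in mm, in world coordinates, good to about 4 mm: the middle of the surface that is visible of it).
The state is a dict: "time_s": time; "joint_pos": joint angles; "qvel": joint speeds; "joint_torque": joint torques, N m; "tcp_pos": TCP position; "eef_rot": TCP orientation; "contact_force": force on the tool from outside, world axes, zero at the start; "ft_torque": the same for the moment, N m; "grip_width": opening from 0.0 (shut) to 1.0 (fully open); "grasp_force": force on a finger pad.
Only numpy, scipy, OpenCV 4.12 (cv2) and the standard library are available. Lean on these libraries where they do the work, as an engineer would, in place of code of your own. Each camera call takes 0.05 s, during which the arm holds its last target. There are 200 camera calls.

TASK

Lay the blue-handled chisel fully home in the cut-out pocket of the shadow tray and let go of it. Then use the orange handle to swing the magnifier arm round until the lens is centred over the chisel's cutting edge, and tip the lens down until it is level, leaving it there. Leave the red-handled chisel and the glue bottle where they are.

Things in the scene. Friction and masses are not known exactly. Their poses are not given: they have to be found in the camera images.
- chisel: the blue-handled bench chisel, 195 mm long, about 0.18 kg, loose, lying flat on the bench. Origin: middle of its length, on the underside. x points along it from the handle to the cutting edge (edge at x = +97.5 mm, handle from x = -97.5 to +7.5 mm), z up.
- chisel_handle (a point): centre of the blue chisel's handle, half-way up (16 mm above its underside). The handle is a straight bar 105 mm long, 28 mm wide, 32 mm high. The chisel balances about 30 mm ahead of this point (towards the blade), so grip between the two; axes as the chisel's.
- chisel_edge (a point): middle of the blue chisel's cutting edge, 142.5 mm ahead of the handle's centre, 8.5 mm above the underside. The steel blade is 20 mm wide and 5 mm thick, its lower face 6 mm above the underside of the handle.
- tray: the shadow tray, fixed, 239 mm long and 84 mm wide, black foam (top 15 mm above the bench) with one chisel-shaped pocket with a yellow floor 4 mm above the bench. The pocket is 34 mm wide at the handle and 26 mm at the blade, about 3 mm clear all round (4 mm at the ends), and takes the blue chisel only one way round, underside down. Origin: on the bench under pocket_edge; x as the pocket's.
- pocket_handle (a point): where the centre of the blue chisel's handle lies when it is home in the tray, 20 mm above the bench (the seated chisel's underside is at 4 mm; its handle stands 21 mm proud of the foam). x points along the pocket towards the blade end, as the chisel's x must; z up.
- pocket_edge (a point): shadow tray: where the middle of the blue chisel's cutting edge lies when it is home, 142.5 mm along x from pocket_handle, 12.5 mm above the bench.
- post_axis (a point): magnifier stand (fixed; round grey base of 120 mm diameter, post of 26 mm): the point of the vertical swivel axis at the level of the arm, 150 mm above the bench. The tilt hinge is 110 mm out from this axis.
- swivel (a joint): swivel of the magnifier arm about the vertical post, rad; grows anticlockwise seen from above, range -0.5 to 2.5, starts between 0.08 and 0.58. Stiff: it stays where it is left (friction about 0.25 N m).
- head (a joint): tilt of the magnifier head about the horizontal hinge at the arm's end, rad; 0 when the lens and handle are level, positive when the head is raised, range -0.5 to 1.2, starts between 0.6 and 0.95. Stiff: it stays where it is left (friction about 0.4 N m).
- tilt_hinge (a point): the tilt hinge at the outer end of the arm, on the hinge's axis, 150 mm above the bench. Post axis, tilt hinge, lens centre and handle lie in one vertical plane, in that order outwards; the tilt axis is square to that plane.
- lens_centre (a point): centre of the lens, 75 mm out from the tilt hinge; white rim of 116 mm diameter and 18 mm thickness. x points from the handle towards the hinge, y along the tilt axis, z along the lens's own axis (vertical when level). When level it is 185 mm from the post axis and about 138 mm above the seated edge, which lies 178 to 196 mm from the post axis.
- head_handle (a point): point to grip on the orange handle, a round straight bar of 16 mm diameter that sticks out from the rim in line with the hinge and lens. This point is 168 mm from the tilt hinge and 35 mm from the rim; the orange part runs from 145 to 200 mm, so its raised tip starts up to 320 mm above the bench. Axes as the lens's.
- red_chisel_handle (a point): centre of the handle of the red-handled chisel (same size, 36 mm blade), which is left alone and may lie in either place.
- glue_mid (a point): middle of the white glue bottle (60 mm across, 150 mm tall), left alone.
Things that resemble listed ones, but are neither listed nor needed, are in the scene too. There is more than one size of the chisel; the job needs the middle-sized.

How it is judged:
By the outcome, as a careful person would: the job done as asked, in the order asked, and still so for the second after the job is handed in, with the robot touching nothing.
It also fails if it takes over 72 s, if anything falls off the work surface, if the arm or the gripper's body presses on something with over 40 N, if the wrist force passes 120 N, or if a joint passes its speed limit or range.

## Working session

There is one attempt and no reset: what is moved stays moved. The work goes in short steps, Python scripts to look and compute and a shell command to move; the robot and the scene stay as the last step left them, time stands still between calls to the robot, and variables do not carry over. Pictures are saved under pics/ and viewed, at most 10 in all, crops included, and the job is handed in when it is done.

```bash
mkdir -p pics
cat > h.py <<'E'
import numpy as np,cv2
from bench import arm
def proj(c,p):
    k=arm.get_calibration(c);q=np.array(k["extrinsics"])@np.append(p,1.);return np.array([k["fx"]*q[0]/q[2]+k["cx"],k["fy"]*q[1]/q[2]+k["cy"]])
def back(c,u,v,z):
    k=arm.get_calibration(c);E=np.array(k["extrinsics"]);R=E[:3,:3];o=-R.T@E[:3,3]
    d=R.T@np.array([(u-k["cx"])/k["fx"],(v-k["cy"])/k["fy"],1]);return o+d*(z-o[2])/d[2]
def save(c,n):
    im=arm.snapshot(c);cv2.imwrite(f"pics/{n}.png",im[:,:,::-1]);return im
E
python3 - <<'E'
from h import *
for c in("scene","top"):
    save(c,c+"0")
    k=arm.get_calibration(c);E=np.array(k["extrinsics"]);print(c,k["fx"],(-E[:3,:3].T@E[:3,3]).round())
    for q in ["chisel","tray","lens_centre","head_handle","tilt_hinge","swivel","red_chisel_handle","glue_mid"]:
        try:
            for r in arm.spot_in(q,c)[:4]: print(q,np.round(r["xyz"]),round(r["confidence"],2),proj(c,r["xyz"]).round())
        except Exception as e: print(q,e)
o=arm.get_obs();print(o["time_s"],o["tcp_pos"],o["eef_rot"])
E
```

```text
scene 399.93004771499636 [1115. -407. 1003.]
chisel [ 390. -468.   32.] 0.87 [147. 268.]
chisel [ 457. -252.   25.] 0.75 [229. 244.]
chisel [ 308. -216.   19.] 0.75 [216. 207.]
tray [ 459. -252.   28.] 0.55 [229. 245.]
lens_centre [504.  57. 213.] 0.89 [324. 161.]
head_handle [500.  63. 216.] 0.84 [325. 159.]
tilt_hinge [500.  63. 211.] 0.88 [325. 160.]
tilt_hinge [514.  60. 200.] 0.63 [327. 166.]
swivel [512.  61. 199.] 0.61 [327. 166.]
swivel [ 654. -191.   16.] 0.36 [285. 284.]
red_chisel_handle [503.  61. 214.] 0.65 [325. 160.]
glue_mid [ 456. -253.   22.] 0.64 [229. 245.]
glue_mid [744. 213.  89.] 0.57 [420. 216.]
top 490.11639440610395 [ 336.   21. 1683.]
chisel [ 453. -244.   33.] 0.8 [388. 228.]
chisel [ 301. -219.   21.] 0.8 [380. 273.]
chisel [ 378. -471.   43.] 0.72 [456. 251.]
tray [ 645. -181.   17.] 0.94 [369. 172.]
lens_centre [506.  63. 214.] 0.98 [296. 205.]
head_handle [501.  65. 219.] 0.64 [295. 206.]
tilt_hinge [504.  70. 218.] 0.63 [294. 205.]
tilt_hinge [510. 395.  18.] 0.45 [200. 209.]
swivel [516.  65. 201.] 0.71 [296. 202.]
red_chisel_handle [510. 396.  20.] 0.6 [200. 208.]
red_chisel_handle [ 646. -179.   11.] 0.42 [368. 172.]
glue_mid [721. 218. 102.] 0.71 [251. 143.]
0.9 [ 208.02377876 -615.83515221  231.37862119] [ 5.69534456e-05  9.86759806e-01  1.62188417e-01 -1.07026446e-05]
```

View pics/scene0.png

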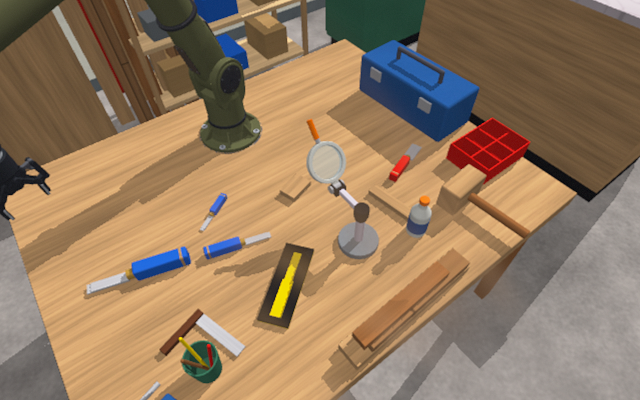

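View pics/top0.png

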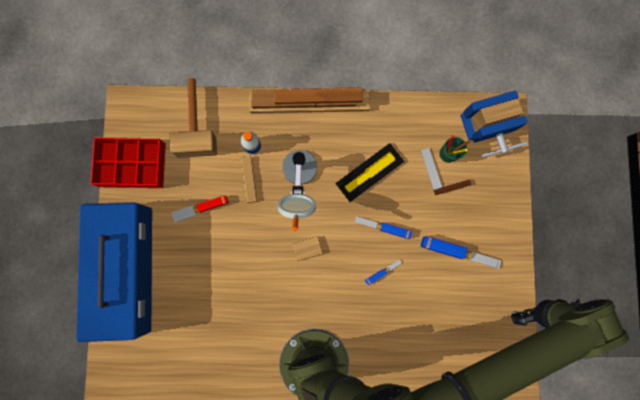

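The scene view shows three blue chisels. In the top view they are small at (383,272), middle at (384,228) and large at (460,250). The 20 mm-wide pliers-like thing at (500,145) is clutter. The middle one measures about 57 px, or roughly 195 mm, so I choose it. The tray is at (370,172), with its narrow end towards the magnifier post (299,165). Next I'll fit the poses by silhouette and check in one crop.

```bash
cat >> h.py <<'E'
from scipy.optimize import minimize
def hull_mask(c,pts,s=4,shape=(400,640)):
    uv=np.array([proj(c,p) for p in pts]);h=cv2.convexHull(((uv+.5)*s*16).astype(np.int32))
    m=np.zeros((shape[0]*s,shape[1]*s),np.uint8);cv2.fillPoly(m,[h],1,shift=4)
    return cv2.resize(m.astype(np.float32),None,fx=1/s,fy=1/s,interpolation=cv2.INTER_AREA)
def boxpts(x,y,a,L,W,z0,z1):
    ca,sa=np.cos(a),np.sin(a)
    return [(x+ca*i*L/2-sa*j*W/2,y+sa*i*L/2+ca*j*W/2,z) for i in(-1,1) for j in(-1,1) for z in(z0,z1)]
def fit(masks,p0,L,W,z0,z1):
    # masks: {cam: float mask}
    f=lambda p:sum(np.abs(hull_mask(c,boxpts(p[0],p[1],p[2]/50,L,W,z0,z1))-m).sum() for c,m in masks.items())
    best=None
    for k in range(3):
        x0=p0 if best is None else best.x
        sim=np.array([x0]+[np.add(x0,d) for d in ((12-4*k,3,0),(0,12-4*k,2),(3,0,6))])
        r=minimize(f,x0,method="Nelder-Mead",options=dict(initial_simplex=sim,xatol=.1,fatol=.05))
        if best is None or r.fun<best.fun: best=r
    return best.x[0],best.x[1],best.x[2]/50,best.fun
def near(m,uv,r):
    o=np.zeros_like(m);u,v=map(int,uv);o[v-r:v+r,u-r:u+r]=m[v-r:v+r,u-r:u+r];return o
def blue(im):
    h=cv2.cvtColor(im,cv2.COLOR_RGB2HSV);return ((h[...,0]>100)&(h[...,0]<130)&(h[...,1]>130)&(h[...,2]>50)).astype(np.float32)
def yellow(im):
    h=cv2.cvtColor(im,cv2.COLOR_RGB2HSV);return ((h[...,0]>22)&(h[...,0]<35)&(h[...,1]>160)&(h[...,2]>60)).astype(np.float32)
def dark(im): return (im.max(2)<60).astype(np.float32)
E
python3 - <<'E'
from h import *
ims={c:cv2.imread(f"pics/{c}0.png")[:,:,::-1].copy() for c in("scene","top")}
ch={"scene":near(blue(ims["scene"]),(223,247),24),"top":near(blue(ims["top"]),(396,230),16)}
tr={c:near(np.maximum(dark(i),yellow(i)),u,45) for (c,i),u in zip(ims.items(),[(286,285),(370,172)])}
for m in (ch,tr): print([x.sum() for x in m.values()])
a0=np.arctan2(50,40)
# initial yaw from top pixels: handle end to edge
e=back("top",358,219,10);h=back("top",410,236,16);a=np.arctan2(*(e-h)[1::-1]);print("chisel yaw0",a)
for ms in (ch,{"top":ch["top"]},{"scene":ch["scene"]}): print("handle",fit(ms,[453,-250,a*50],105,28,0,32))
e=back("top",350,190,15);h=back("top",392,155,15);a=np.arctan2(*(e-h)[1::-1]);c=(e+h)/2
for ms in (tr,{"top":tr["top"]},{"scene":tr["scene"]}): print("tray",fit(ms,[c[0],c[1],a*50],239,84,0,15))
a_=cv2.resize(ims["top"][130:290,260:460],None,fx=4,fy=3.0,interpolation=cv2.INTER_CUBIC)
cv2.imwrite("pics/crop1.png",cv2.resize(ims["top"][130:280,265:465],None,fx=4,fy=4,interpolation=cv2.INTER_CUBIC)[:,:,::-1])
cv2.imwrite("pics/crop2.png",cv2.resize(ims["scene"][110:335,190:400],None,fx=2.6,fy=2.6,interpolation=cv2.INTER_CUBIC)[:,:,::-1])
E
```

```text
[np.float32(397.0), np.float32(224.0)]
[np.float32(1241.0), np.float32(1559.0)]
chisel yaw0 1.2653540999207744Traceback (most recent call last):
  File "<stdin>", line 9, in <module>
  File "h.py", line 25, in fit
    r=minimize(f,x0,method="Nelder-Mead",options=dict(initial_simplex=sim,xatol=.1,fatol=.05))
    res = _minimize_neldermead(fun, x0, args, callback, bounds=bounds,
                               **options)
    fxcc = func(xcc)
    fx = function(np.copy(x), *(wrapper_args + args))
  File "h.py", line 20, in <lambda>
    f=lambda p:sum(np.abs(hull_mask(c,boxpts(p[0],p[1],p[2]/50,L,W,z0,z1))-m).sum() for c,m in masks.items())
               ~~~^^^^^^^^^^^^^^^^^^^^^^^^^^^^^^^^^^^^^^^^^^^^^^^^^^^^^^^^^^^^^^^^^^^^^^^^^^^^^^^^^^^^^^^^^^^
  File "h.py", line 20, in <genexpr>
    f=lambda p:sum(np.abs(hull_mask(c,boxpts(p[0],p[1],p[2]/50,L,W,z0,z1))-m).sum() for c,m in masks.items())
                          ~~~~~~~~~^^^^^^^^^^^^^^^^^^^^^^^^^^^^^^^^^^^^^^^
  File "h.py", line 12, in hull_mask
    uv=np.array([proj(c,p) for p in pts]);h=cv2.convexHull(((uv+.5)*s*16).astype(np.int32))
                 ~~~~^^^^^
  File "h.py", line 4, in proj
    k=arm.get_calibration(c);q=np.array(k["extrinsics"])@np.append(p,1.);return np.array([k["fx"]*q[0]/q[2]+k["cx"],k["fy"]*q[1]/q[2]+k["cy"]])
ValueError: time passes only in moves, steps and waits
```

```bash
python3 - <<'E'
s=open('h.py').read().replace('arm.get_calibration(c)','cal(c)').replace("def proj","import functools\n@functools.cache\ndef cal(c): return arm.get_calibration(c)\ndef proj",1)
open('h.py','w').write(s)
E
cat > a.py <<'E'
from h import *
ims={c:cv2.imread(f"pics/{c}0.png")[:,:,::-1].copy() for c in("scene","top")}
cv2.imwrite("pics/crop1.png",cv2.resize(ims["top"][130:280,265:465],None,fx=4,fy=4,interpolation=cv2.INTER_CUBIC)[:,:,::-1])
cv2.imwrite("pics/crop2.png",cv2.resize(ims["scene"][110:335,190:400],None,fx=2.6,fy=2.6,interpolation=cv2.INTER_CUBIC)[:,:,::-1])
ch={"scene":near(blue(ims["scene"]),(223,247),24),"top":near(blue(ims["top"]),(396,230),16)}
tr={"scene":near(np.maximum(dark(ims["scene"]),yellow(ims["scene"])),(286,285),45),"top":near(np.maximum(dark(ims["top"]),yellow(ims["top"])),(370,172),36)}
for m in (ch,tr):
  for c in m:
    n,l,st,_=cv2.connectedComponentsWithStats(cv2.morphologyEx(m[c],cv2.MORPH_CLOSE,np.ones((3,3))).astype(np.uint8));m[c]=(l==1+st[1:,4].argmax()).astype(np.float32)
  print([x.sum() for x in m.values()])
e=back("top",358,219,10);h=back("top",410,236,16);a=np.arctan2(*(e-h)[1::-1]);print("chisel yaw0",a)
for ms in (ch,{"top":ch["top"]},{"scene":ch["scene"]}): print("handle",np.round(fit(ms,[453,-250,a*50],105,28,0,32),3))
e=back("top",350,190,15);h=back("top",392,155,15);a=np.arctan2(*(e-h)[1::-1]);c=(e+h)/2
for ms in (tr,{"top":tr["top"]},{"scene":tr["scene"]}): print("tray",np.round(fit(ms,[c[0],c[1],a*50],239,84,0,15),3))
E
python3 a.py
```

```text
[np.float32(400.0), np.float32(239.0)]
[np.float32(1251.0), np.float32(1562.0)]
chisel yaw0 1.2653540999207744
handle [ 445.637 -269.606    1.311  209.562]
handle [ 446.96  -272.766    1.304   62.375]
handle [ 445.227 -270.283    1.311  145.312]
tray [ 647.305 -182.575    2.242 1497.688]
tray [ 647.848 -184.393    2.226  119.062]
tray [ 629.02  -174.751    2.417 1296.625]
```

View pics/crop1.png

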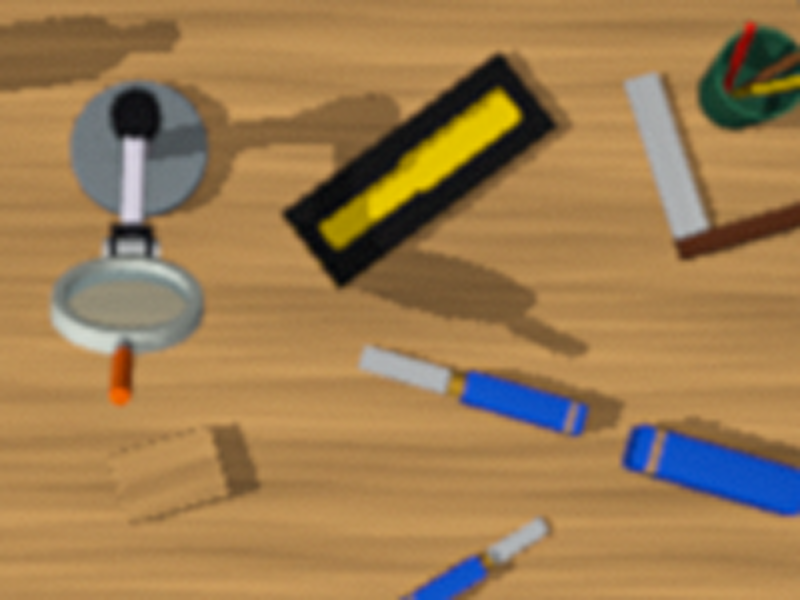

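View pics/crop2.png

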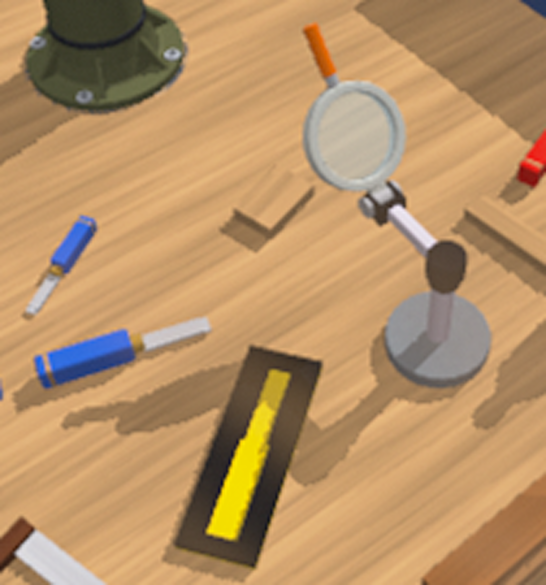

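Crop 1 shows the middle chisel with its edge at crop (362,358) and handle end at (587,425). The large one starts at (625,450) and the small one is at (500,545). The pocket's narrow end is at crop (335,235), towards the post. The chisel is confirmed, so I'll refine the fits.

```bash
cat > b.py <<'E'
from h import *
ims={c:cv2.imread(f"pics/{c}0.png")[:,:,::-1].copy() for c in("scene","top")}
def comp(m):
    n,l,st,ce=cv2.connectedComponentsWithStats(m.astype(np.uint8));i=1+st[1:,4].argmax();print(st[i],ce[i].round(1));return (l==i).astype(np.float32)
k3=np.ones((3,3))
ch={"scene":comp(cv2.morphologyEx(near(blue(ims["scene"]),(223,247),24),cv2.MORPH_CLOSE,k3)),"top":comp(cv2.morphologyEx(near(blue(ims["top"]),(396,230),19),cv2.MORPH_CLOSE,k3))}
def dk(im,t):
    h=cv2.cvtColor(im,cv2.COLOR_RGB2HSV);return ((im.max(2)<t)|(yellow(im)>0)).astype(np.float32)
tr={"scene":comp(near(dk(ims["scene"],90),(286,285),45)),"top":comp(near(dk(ims["top"],60),(370,172),38))}
print(cal("top")["cx"],cal("scene")["cx"])
def go(ms,L,W,H):
  out=[]
  for sub in (ms,{"top":ms["top"]},{"scene":ms["scene"]}):
    c=list(sub)[-1];m=sub[c];ys,xs=np.nonzero(m)
    P=np.array([back(c,u,v,H*.8)[:2] for u,v in zip(xs,ys)]);mu=P.mean(0);d=np.linalg.svd(P-mu,full_matrices=False)[2][0];d=d*np.sign(d[1])
    r=fit(sub,[mu[0],mu[1],50*np.arctan2(d[1],d[0])],L,W,0,H);print(mu.round(1),np.round(r,3));out.append(r)
  return out
a=go(ch,105,28,32)[0];b=go(tr,239,84,15)[0]
ctr=np.array(b[:2]);t=np.array([np.cos(b[2]),np.sin(b[2])]);print("pocket handle",ctr-45*t,"edge",ctr+97.5*t)
for c in ims:
  o=ims[c].copy()
  for m,P in ((0,boxpts(*a[:3],105,28,0,32)),(0,boxpts(*b[:3],239,84,0,15))):
    o[cv2.morphologyEx(hull_mask(c,P)>.5,cv2.MORPH_GRADIENT,k3) if 0 else cv2.morphologyEx((hull_mask(c,P)>.5).astype(np.uint8),cv2.MORPH_GRADIENT,k3)>0]=(255,0,255)
  ims[c]=o
w=cv2.resize(ims["top"][135:255,340:440],None,fx=4,fy=4);v=cv2.resize(ims["scene"][230:350,195:295],None,fx=4,fy=4)
cv2.imwrite("pics/ov.png",np.hstack([w,v])[:,:,::-1])
E
python3 b.py
```

```text
[204 237  37  22 400] [223.  247.1]
[381 223  31  15 239] [395.5 230.3]
[ 258  244   55   84 2092] [284.1 289.1]
[ 336  144   68   57 1559] [369.5 172.1]
317.81553898399335 322.9248307219217
[ 445.7 -270.6] [ 445.25  -270.823    1.302  210.25 ]
[ 445.7 -270.6] [ 446.157 -273.768    1.319   59.5  ]
[ 454.3 -269.9] [ 445.263 -269.512    1.319  147.188]
[ 647.2 -183.9] [ 647.704 -183.335    2.24   670.125]
[ 647.2 -183.9] [ 648.616 -185.843    2.224  123.438]
[ 661.7 -199.1] [ 646.872 -181.697    2.231  538.188]
pocket handle [ 675.60382081 -218.64233689] edge [ 587.25325187 -106.83702857]
```

View pics/ov.png

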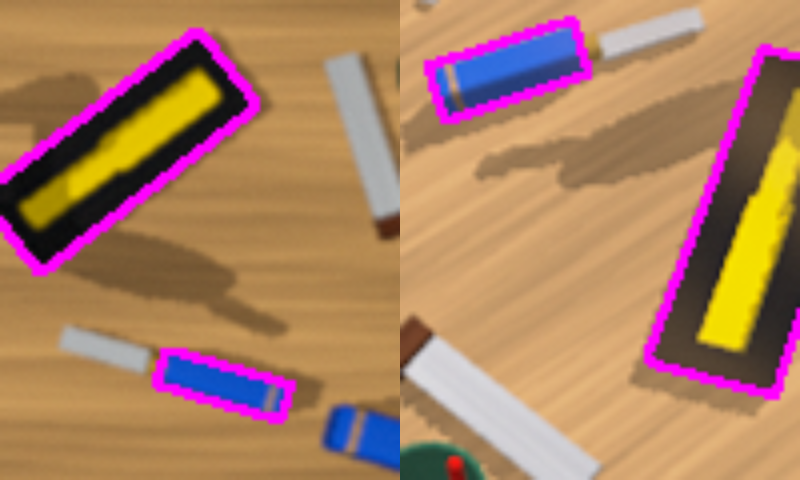

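The magenta outlines match the handle and the tray in both views. Chisel handle: about (445.5,-271), yaw 1.31. Tray centre: about (647.5,-183.5), yaw 2.235. I'll grip 18 mm ahead of the handle centre, at (450,-254).

```bash
R='[1,0.86,-0.66,0,0]'; 
python3 -m inch '[[1,0.86,-0.66,0,0],[1,0.86,-0.66,0,0],[1,0.86,-0.66,0,0],[1,0.86,-0.66,0,0],[1,0.86,-0.66,0,0]]'
python3 -m inch '[[1,0.86,-0.66,0,0],[1,0.86,-0.66,0,0],[1,0.86,-0.66,0,0],[1,0.86,-0.66,0,0],[1,0.86,-0.66,0,0]]'
python3 -m inch '[[1,0.86,-0.66,0,0],[1,0.86,-0.66,0,0],[1,0.86,-0.66,0,0],[1,0.86,-0.66,0,0],[1,0.86,-0.66,0,0]]'
python3 -m inch '[[1,0.86,-0.66,0,0],[1,0.86,-0.66,0,0],[1,0.86,-0.66,0,0],[1,0.86,-0.66,0,0],[1,0.86,-0.66,0,0]]'
python3 -m inch '[[1,0,0,0.9,-0.93],[1,0,0,0.9,-0.93],[1,0,0,0.9,-0.93],[1,0,0,0.9,-0.93],[1,0,0,0.9,-0.93]]'
python3 -m inch '[[1,0,0,0.9,-0.93],[1,0,0,0.9,-0.93],[1,0,0,0,0],[1,0,0,0,0]]'
cat >> h.py <<'E'
from scipy.spatial.transform import Rotation as Ro
def state():
    o=arm.get_obs();q=o["eef_rot"];R=Ro.from_quat([q[1],q[2],q[3],q[0]]).as_matrix()
    return o,np.array(o["tcp_pos"]),R
def plan(t,yaw):
    o,p,R=state();y=np.arctan2(R[1,0],R[0,0]);dw=(yaw-y+np.pi)%(2*np.pi)-np.pi
    print("t",o["time_s"],"tcp",p.round(1),"yaw",y.round(3),"zt",R[:,2].round(3),"need units",((R.T@(np.array(t)-p))/20).round(2),"spin",round(-dw/.15,2),"F",np.round(o["contact_force"],1),"g",round(o["grip_width"],3),round(o["grasp_force"],1))
E
python3 -c "
from h import *
plan([450,-254,13],1.31)"
```

```text
time_s: 1.52
tcp_pos: [269.5, -524.3, 231.5]
eef_rot: [0.0, 0.987, 0.163, 0.0]
contact_force: [-0.5, 0.3, 0.5]
grip_width: 0.999
grasp_force: 0.0
time_s: 2.15
tcp_pos: [329.5, -434.5, 231.3]
eef_rot: [0.0, 0.987, 0.162, 0.0]
contact_force: [-0.3, -0.4, 0.3]
grip_width: 0.997
grasp_force: 0.0
time_s: 2.78
tcp_pos: [389.8, -344.4, 231.3]
eef_rot: [0.0, 0.987, 0.162, 0.0]
contact_force: [0.2, 0.2, 0.7]
grip_width: 1.004
grasp_force: 0.0
time_s: 3.4
tcp_pos: [449.9, -254.3, 231.3]
eef_rot: [0.0, 0.987, 0.162, -0.0]
contact_force: [-0.0, -0.3, 1.0]
grip_width: 0.999
grasp_force: 0.0
time_s: 4.03
tcp_pos: [449.6, -255.0, 140.8]
eef_rot: [0.0, 0.871, 0.492, -0.0]
contact_force: [0.2, -0.5, 0.5]
grip_width: 0.998
grasp_force: 0.0
time_s: 4.53
tcp_pos: [449.9, -255.6, 106.0]
eef_rot: [0.0, 0.796, 0.605, 0.0]
contact_force: [0.2, -0.7, -1.2]
grip_width: 1.004
grasp_force: 0.0
t 4.525 tcp [ 449.9 -255.6  106. ] yaw 1.3 zt [ 0.001 -0.001 -1.   ] need units [ 0.08 -0.02  4.65] spin -0.07 F [ 0.2 -0.7 -1.2] g 1.004 0.0
```

```bash
python3 -m inch '[[1,0,0,0.95,0],[1,0,0,0.95,0],[1,0,0,0.95,0],[1,0,0,0.95,-0.07],[1,0,0,0.85,0]]'
python3 -m inch '[[0,0,0,0,0],[0,0,0,0,0],[0,0,0,0,0],[0,0,0,0,0],[0,0,0,0,0]]'
python3 -m inch '[[0,0,0,0,0],[0,0,0,0,0]]'
python3 -c "
from h import *
plan([450,-254,13],1.31);save('top','top1')"
```

```text
time_s: 5.15
tcp_pos: [450.1, -256.0, 12.5]
eef_rot: [0.001, 0.793, 0.61, 0.0]
contact_force: [0.0, -0.4, 0.8]
grip_width: 0.998
grasp_force: 0.0
time_s: 5.78
tcp_pos: [450.4, -256.2, 13.4]
eef_rot: [0.001, 0.792, 0.61, 0.0]
contact_force: [-0.0, -0.8, 6.7]
grip_width: 0.309
grasp_force: 60.8
time_s: 6.02
tcp_pos: [450.4, -256.2, 13.4]
eef_rot: [0.001, 0.792, 0.61, 0.0]
contact_force: [-0.6, 1.0, 5.5]
grip_width: 0.314
grasp_force: 60.8
t 6.025 tcp [ 450.4 -256.2   13.4] yaw 1.313 zt [ 0.002 -0.001 -1.   ] need units [ 0.1  -0.05  0.02] spin 0.02 F [-0.6  1.   5.5] g 0.314 60.8
```

```bash
python3 -m inch '[[0,0,0,-0.5,0],[0,0,0,-0.8,0],[0,0,0,-0.8,0],[0,0,0,-0.8,0],[0,0,0,-0.6,0]]'
python3 -m inch '[[0,0.51,0.98,0,0],[0,0.51,0.98,0,0],[0,0.51,0.98,0,0],[0,0.51,0.98,0,0],[0,0.51,0.98,0,0]]'
python3 -m inch '[[0,0.51,0.98,0,0],[0,0.51,0.98,0,0],[0,0.51,0.98,0,0],[0,0.51,0.98,0,0],[0,0.51,0.98,0,0]]'
python3 -m inch '[[0,0,0,0,-0.8],[0,0,0,0,-0.8],[0,0,0,0,-0.8],[0,0,0,0,-0.8],[0,0,0,0,-0.8]]'
python3 -m inch '[[0,0,0,0,-0.8],[0,0,0,0,-0.8],[0,0,0,0,-0.6],[0,0,0,0,0],[0,0,0,0,0]]'
python3 - <<'E'
from h import *
plan([665.6,-206.6,50],2.235)
ims=[save(c,c+'2') for c in("scene","top")]
pp=state()[1];out=[]
for c,im in zip(("scene","top"),ims):
    u,v=proj(c,pp).astype(int);out.append(cv2.resize(im[v-60:v+60,u-50:u+50],None,fx=4,fy=4,interpolation=cv2.INTER_CUBIC));print(c,u,v)
cv2.imwrite("pics/c2.png",np.hstack(out)[:,:,::-1])
E
```

```text
time_s: 6.7
tcp_pos: [449.8, -255.9, 83.8]
eef_rot: [0.001, 0.792, 0.61, 0.0]
contact_force: [0.1, 0.5, -2.0]
grip_width: 0.313
grasp_force: 59.8
time_s: 7.32
tcp_pos: [557.7, -231.3, 82.6]
eef_rot: [-0.0, 0.792, 0.61, -0.0]
contact_force: [0.0, -0.3, -0.7]
grip_width: 0.312
grasp_force: 59.8
time_s: 7.95
tcp_pos: [665.4, -207.0, 82.4]
eef_rot: [-0.0, 0.792, 0.61, -0.0]
contact_force: [0.2, -0.2, -1.4]
grip_width: 0.31
grasp_force: 59.8
time_s: 8.57
tcp_pos: [664.7, -207.2, 82.4]
eef_rot: [-0.0, 0.575, 0.818, -0.0]
contact_force: [0.2, -0.3, -1.5]
grip_width: 0.307
grasp_force: 59.9
time_s: 9.2
tcp_pos: [664.8, -207.2, 82.3]
eef_rot: [-0.0, 0.435, 0.9, -0.0]
contact_force: [0.4, 0.3, -1.5]
grip_width: 0.318
grasp_force: 59.9
t 9.2 tcp [ 664.8 -207.2   82.3] yaw 2.241 zt [-0. -0. -1.] need units [-0.    0.05  1.62] spin 0.04 F [ 0.4  0.3 -1.5] g 0.318 59.9
scene 280 278
top 379 163
```

View pics/c2.png

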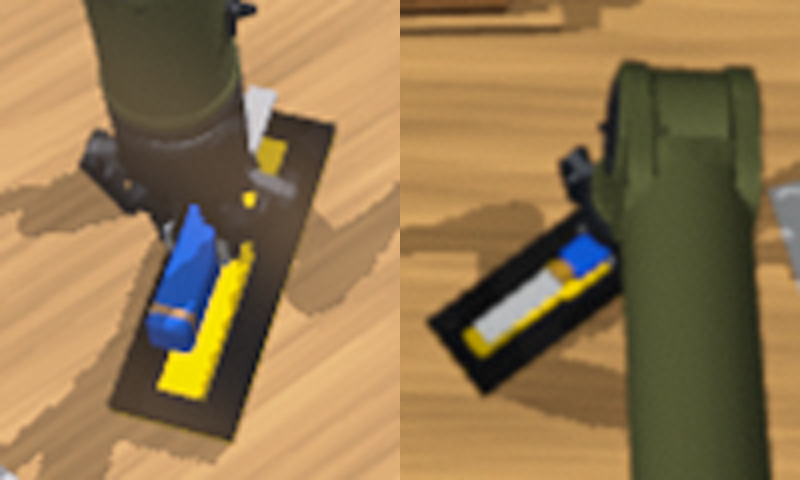

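The picture shows the chisel held over the pocket, with its blade tip near top px (348,187) and the right way round. I'll lower it to just above the foam and compare.

```bash
python3 -m inch '[[0,0,0.05,0.7,0.04],[0,0,0,0.7,0],[0,0,0,0.6,0],[0,0,0,0.5,0],[0,0,0,0,0]]'
python3 - <<'E'
from h import *
plan([665.6,-206.6,17.4],2.235)
o,p,R=state();t=R[:2,0];n=np.array([-t[1],t[0]])
ims={c:save(c,c+'3') for c in("scene","top")}
dz=p[2]-13.4
for off in (13,15.6,18): print("edge px",off,proj("top",[*(p[:2]+(142.5-off)*t),dz+11]).round(1),proj("scene",[*(p[:2]+(142.5-off)*t),dz+11]).round(1))
out=[]
for c,(u,v) in (("top",(338,168)),("scene",(274,242))):
    im=ims[c].copy();K=10;z=cv2.resize(im[v:v+40,u:u+40],None,fx=K,fy=K,interpolation=cv2.INTER_CUBIC)
    def dot(P,col):
        a=(proj(c,P)-[u,v]+.5)*K;cv2.circle(z,tuple(int(x) for x in a),3,col,-1)
    for s in(-10,10): dot([*(p[:2]+(142.5-15.6)*t+s*n),dz+11],(255,0,0))
    tc=np.array([647.5,-183.5]);tt=np.array([np.cos(2.235),np.sin(2.235)]);nn=np.array([-tt[1],tt[0]])
    for s in(-13,13): dot([*(tc+101.5*tt+s*nn),15],(0,255,0))
    for s in(-42,42): dot([*(tc+119.5*tt+s*nn),15],(0,255,255))
    out.append(z)
cv2.imwrite("pics/c3.png",np.hstack(out)[:,:,::-1])
E
```

```text
time_s: 9.93
tcp_pos: [664.9, -206.2, 30.9]
eef_rot: [-0.001, 0.437, 0.899, -0.0]
contact_force: [0.0, -0.5, -2.0]
grip_width: 0.31
grasp_force: 59.8
t 9.925 tcp [ 664.9 -206.2   30.9] yaw 2.237 zt [-0.002  0.001 -1.   ] need units [-0.04  0.02  0.67] spin 0.01 F [ 0.  -0.5 -2. ] g 0.31 59.8
edge px 13 [346.9 188.8] [296.5 247.5]
edge px 15.6 [347.5 188.3] [296.2 248.2]
edge px 18 [348.1 187.9] [295.9 248.9]
```

View pics/c3.png

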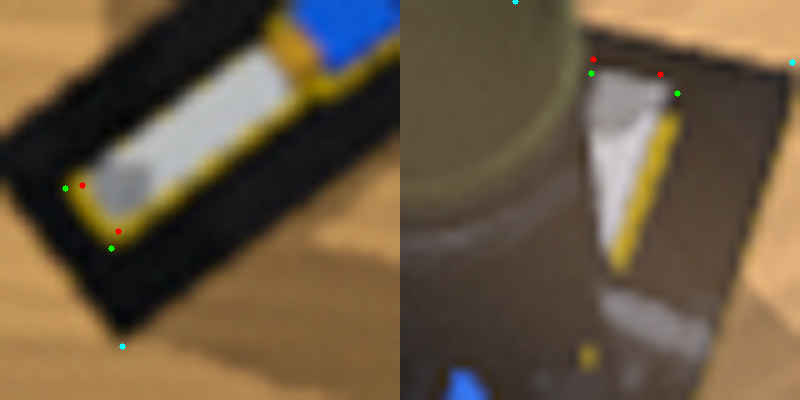

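The tip is about 2–3 mm behind the model (red dots), while the pocket corners (green) match and the lateral fit is good. I'll shift 1.6 mm forward and lower gently.

```bash
python3 -m inch '[[0,0.08,0.02,0.1,0],[0,0,0,0.2,0],[0,0,0,0.1,0],[0,0,0,0,0]]'
python3 -m inch '[[0,0,0,0.1,0],[0,0,0,0.1,0],[0,0,0,0,0]]'
python3 -m inch '[[0,0,0,0.08,0],[0,0,0,0,0]]'
python3 -c "
from h import *
plan([665.6,-206.6,17.4],2.235)"
```

```text
time_s: 10.52
tcp_pos: [664.9, -204.9, 24.0]
eef_rot: [-0.0, 0.437, 0.899, -0.0]
contact_force: [0.2, -0.3, -2.4]
grip_width: 0.315
grasp_force: 59.8
time_s: 10.9
tcp_pos: [664.9, -204.9, 20.0]
eef_rot: [-0.0, 0.437, 0.899, -0.0]
contact_force: [-0.8, 1.5, -1.9]
grip_width: 0.316
grasp_force: 59.8
time_s: 11.15
tcp_pos: [665.0, -204.9, 18.5]
eef_rot: [-0.0, 0.437, 0.899, -0.0]
contact_force: [-0.4, -0.7, -1.5]
grip_width: 0.314
grasp_force: 59.8
t 11.15 tcp [ 665.  -204.9   18.5] yaw 2.237 zt [-0. -0. -1.] need units [-0.09 -0.03  0.06] spin 0.01 F [-0.4 -0.7 -1.5] g 0.314 59.8
```

It is in the pocket with no contact force. Last 1 mm, then release and lift.

```bash
python3 -m inch '[[0,0,0,0.06,0],[0,0,0,0,0]]'
python3 -m inch '[[0.5,0,0,0,0],[0.6,0,0,0,0],[1,0,0,0,0],[1,0,0,0,0],[1,0,0,0,0]]'
python3 -m inch '[[1,0,0,-0.6,0],[1,0,0,-0.9,0],[1,0,0,-1,0],[1,0,0,-1,0],[1,0,0,-1,0]]'
python3 -m inch '[[1,0,-1,-1,0],[1,0,-1,-1,0],[1,0,-1,-1,0],[1,0,-1,-1,0],[1,0,-1,-1,0]]'
python3 -m inch '[[1,0,-1,-1,0],[1,0,-1,-1,0],[1,0,-1,-1,0],[1,0,-1,-0.5,0],[1,0,-1,0,0]]'
python3 - <<'E'
from h import *
o,p,R=state();print(p,R.round(2))
ims={c:save(c,c+'4') for c in("scene","top")}
cr=[cv2.resize(ims["top"][130:230,280:400],None,fx=3.3,fy=3.3,interpolation=cv2.INTER_CUBIC),cv2.resize(ims["scene"][110:335,210:390],(400,500),interpolation=cv2.INTER_CUBIC)]
cr[0]=cv2.copyMakeBorder(cr[0],0,170,0,0,cv2.BORDER_CONSTANT)
cv2.imwrite("pics/c4.png",np.hstack(cr)[:,:,::-1])
for c in ims:
  for q in ("lens_centre","head_handle","chisel"):
    for r in arm.spot_in(q,c)[:3]: print(c,q,np.round(r["xyz"]),round(r["confidence"],2))
E
```

```text
time_s: 11.4
tcp_pos: [665.1, -204.9, 17.6]
eef_rot: [0.0, 0.437, 0.899, -0.0]
contact_force: [0.0, 0.6, -1.9]
grip_width: 0.314
grasp_force: 59.8
time_s: 12.02
tcp_pos: [665.1, -204.9, 17.6]
eef_rot: [0.0, 0.437, 0.899, -0.0]
contact_force: [-0.3, -0.1, -1.1]
grip_width: 0.999
grasp_force: 0.0
time_s: 12.65
tcp_pos: [665.4, -205.0, 109.6]
eef_rot: [0.001, 0.437, 0.899, 0.0]
contact_force: [-0.3, -0.6, -0.6]
grip_width: 1.001
grasp_force: 0.0
time_s: 13.28
tcp_pos: [585.6, -267.3, 209.1]
eef_rot: [0.0, 0.437, 0.899, -0.0]
contact_force: [0.6, -0.1, -0.4]
grip_width: 0.998
grasp_force: 0.0
time_s: 13.9
tcp_pos: [507.5, -329.0, 279.6]
eef_rot: [0.001, 0.437, 0.899, -0.0]
contact_force: [0.1, 0.4, -0.4]
grip_width: 1.0
grasp_force: 0.0
[ 507.48568688 -328.98516526  279.63091427] [[-0.62  0.79  0.  ]
 [ 0.79  0.62 -0.  ]
 [-0.    0.   -1.  ]]
scene lens_centre [507.  59. 214.] 0.56
scene head_handle [503.  60. 216.] 0.88
scene chisel [ 665. -202.   36.] 0.95
scene chisel [ 304. -210.   17.] 0.81
scene chisel [ 389. -469.   33.] 0.71
top head_handle [503.  66. 217.] 0.69
top chisel [ 656. -194.   38.] 0.76
top chisel [ 302. -217.   22.] 0.61
top chisel [ 355. -558.   17.] 0.54
```

View pics/c4.png

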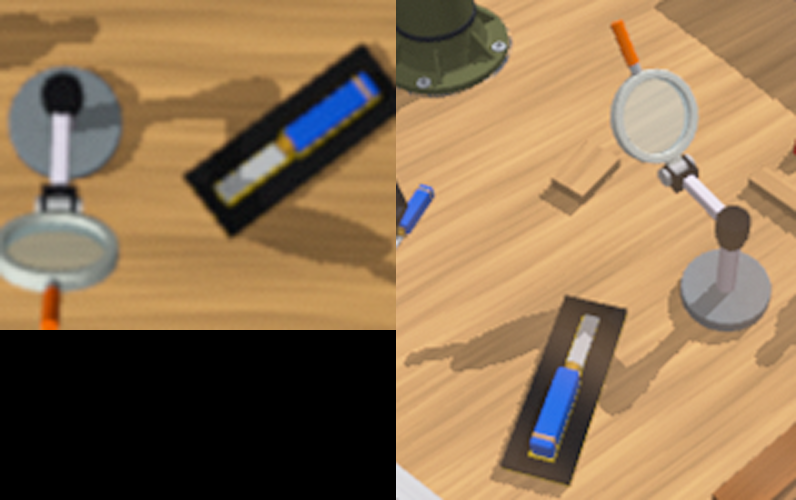

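The chisel lies in the pocket with an even yellow margin all round: edge near crop (225,185), handle end near (372,85). Next I'll check seating height and measure the magnifier.

```bash
cat > m.py <<'E'
from h import *
from scipy.optimize import least_squares
import sys
def obs(ims,win):
    o={}
    for c,im in ims.items():
        h=cv2.cvtColor(im,cv2.COLOR_RGB2HSV)
        om=near(((h[...,0]<14)&(h[...,1]>210)&(h[...,2]>110)).astype(np.float32),win[c],win["r"])
        n,l,st,ce=cv2.connectedComponentsWithStats(om.astype(np.uint8));i=1+st[1:,4].argmax();ys,xs=np.nonzero(l==i)
        P=np.c_[xs,ys].astype(float);mu=P.mean(0);d=np.linalg.svd(P-mu,full_matrices=False)[2][0];s=(P-mu)@d
        e=[mu+d*(s.min()-.3),mu+d*(s.max()+.3)];o[c]=(mu,e,len(P))
    return o
def pt(p,r,w=0):  # p=Px,Py,phi,theta ; r from hinge
    px,py,f,t=p;R=110+r*np.cos(t)-w*np.sin(t);return [px+R*np.cos(f),py+R*np.sin(f),150+r*np.sin(t)+w*np.cos(t)]
E
cat > n.py <<'E'
from m import *
ims={c:cv2.imread(f"pics/{c}4.png")[:,:,::-1].copy() for c in("scene","top")}
# base disc
base={}
for c,w in (("scene",(357,240)),("top",(300,167))):
    im=ims[c];h=cv2.cvtColor(im,cv2.COLOR_RGB2HSV)
    m=near(((h[...,1]<70)&(h[...,2]>50)&(h[...,2]<175)).astype(np.float32),w,26)
    m=cv2.morphologyEx(m,cv2.MORPH_OPEN,np.ones((5,5)))
    n,l,st,ce=cv2.connectedComponentsWithStats(m.astype(np.uint8));i=1+st[1:,4].argmax();base[c]=(l==i).astype(np.float32);print(c,st[i],ce[i].round(1))
t=np.linspace(0,2*np.pi,40)
for H in (8,12,16):
    f=lambda p:sum(np.abs(hull_mask(c,[(p[0]+60*np.cos(a),p[1]+60*np.sin(a),z) for a in t for z in(0,H)])-m).sum() for c,m in base.items())
    r=minimize(f,[650,55],method="Nelder-Mead",options=dict(xatol=.2,fatol=.1,initial_simplex=[[640,50],[655,50],[650,65]]));print("base",H,r.x.round(1),r.fun);
P=r.x
o=obs(ims,{"scene":(313,130),"top":(295,225),"r":22})
for c in o: print(c,o[c][0].round(1),np.round(o[c][1],1),o[c][2])
def res(p):
    q=[]
    for c in o:
        a,b=proj(c,pt(p,145)),proj(c,pt(p,200));e=o[c][1]
        if np.linalg.norm(a-e[0])>np.linalg.norm(a-e[1]): e=e[::-1]
        q+=[a-e[0],b-e[1],2*((a+b)/2-o[c][0])]
    q.append((np.array(p[:2])-P)/4);return np.concatenate(q)
r=least_squares(res,[P[0],P[1],3.1,.8],x_scale=[1,1,.01,.01]);print("P phi theta",r.x.round(3),r.cost.round(2));
print("handle",np.round(pt(r.x,168),1),"lens",np.round(pt(r.x,75),1))
q={"scene":None,"top":None}
m={"scene":near(blue(ims["scene"]),(280,295),24),"top":near(blue(ims["top"]),(380,163),19)}
for z in (4,10,15): print(z,np.round(fit(m,[675,-219,2.235*50],105,28,z,z+32),3))
E
python3 n.py
```

```text
scene [ 338  222   40   37 1177] [357.6 240.2]
top [300 152  17  32 390] [307.8 168.3]
base 8 [660.1  60.8] 635.3125
base 12 [660.2  60.9] 620.5625
base 16 [661.   60.1] 631.125
scene [312.1 129.9] [[307.7 119.8]
 [315.8 138.4]] 48
top [294.9 224. ] [[295.2 217.7]
 [294.5 230.4]] 53
P phi theta [665.936  60.077   3.128   0.855] 1.73
handle [445.7  63.1 276.7] lens [506.7  62.2 206.6]
4 [ 677.264 -218.084    2.243  185.75 ]
10 [ 676.594 -217.184    2.228  177.188]
15 [ 677.858 -217.26     2.241  182.562]
```

```bash
python3 -m inch '[[1,0,0,-0.8,0.95],[1,0,0,-0.8,0.95],[1,0,0,-0.8,0.95],[1,0,0,-0.8,0.95],[1,0,0,-0.6,0.95]]'
python3 -m inch '[[1,0,0,0,1],[1,0,0,0,1],[1,0,0,0,1],[1,0,0,0,1],[1,0,0,0,1]]'
python3 -m inch '[[1,0,0,0,1],[1,0,0,0,1],[1,0,0,0,1],[1,0,0,0,1],[1,0,0,0,1]]'
python3 -m inch '[[1,0,0,0,0.25],[1,-0.17,-0.98,0,0],[1,-0.17,-0.98,0,0],[1,-0.17,-0.98,0,0],[1,-0.17,-0.98,0,0]]'
python3 -m inch '[[1,-0.17,-0.98,0,0],[1,-0.17,-0.98,0,0],[1,-0.17,-0.98,0,0],[1,-0.17,-0.98,0,0],[1,-0.17,-0.98,0,0]]'
python3 -m inch '[[1,-0.17,-0.98,0,0],[1,-0.17,-0.98,0,0],[1,-0.17,-0.98,0,0],[1,-0.17,-0.98,0,0],[1,0,0,0,0]]'
python3 -c "
from h import *
plan([443,63,261],-0.014)"
```

```text
time_s: 14.92
tcp_pos: [508.6, -327.6, 354.1]
eef_rot: [0.0, 0.724, 0.689, 0.0]
contact_force: [0.5, 0.8, 0.7]
grip_width: 1.002
grasp_force: 0.0
time_s: 15.55
tcp_pos: [508.4, -327.6, 353.3]
eef_rot: [-0.0, 0.927, 0.376, 0.0]
contact_force: [-0.3, 0.1, 0.6]
grip_width: 1.001
grasp_force: 0.0
time_s: 16.18
tcp_pos: [508.4, -327.5, 353.2]
eef_rot: [-0.0, 1.0, 0.01, -0.0]
contact_force: [0.3, 0.7, -0.2]
grip_width: 1.003
grasp_force: 0.0
time_s: 16.8
tcp_pos: [495.0, -247.9, 353.8]
eef_rot: [0.0, 1.0, -0.006, 0.0]
contact_force: [0.4, -0.8, 0.1]
grip_width: 1.0
grasp_force: 0.0
time_s: 17.42
tcp_pos: [479.3, -150.3, 353.5]
eef_rot: [0.0, 1.0, -0.007, 0.0]
contact_force: [0.6, 1.2, -0.5]
grip_width: 1.001
grasp_force: 0.0
time_s: 18.05
tcp_pos: [467.0, -71.1, 353.8]
eef_rot: [0.0, 1.0, -0.005, 0.0]
contact_force: [0.2, -0.4, 0.3]
grip_width: 0.998
grasp_force: 0.0
t 18.05 tcp [467.  -71.1 353.8] yaw -0.01 zt [ 0.001 -0.001 -1.   ] need units [-1.27 -6.69  4.64] spin 0.03 F [ 0.2 -0.4  0.3] g 0.998 0.0
```

```bash
python3 -m inch '[[1,-0.18,-0.96,0,0],[1,-0.18,-0.96,0,0],[1,-0.18,-0.96,0,0],[1,-0.18,-0.96,0,0],[1,-0.18,-0.96,0,0]]'
python3 -m inch '[[1,-0.18,-0.95,0,0],[1,-0.19,-0.94,0,0],[1,0,0,0.8,0],[1,0,0,0,0]]'
python3 - <<'E'
from m import *
plan([443,63,261],-0.014)
ims={c:save(c,c+'5') for c in("scene","top")}
cv2.imwrite("pics/c5.png",cv2.resize(ims["scene"][60:220,250:410],(600,600),interpolation=cv2.INTER_CUBIC)[:,:,::-1])
p=state()[1];print(proj("scene",p),proj("scene",pt([665.9,60.1,3.128,.855],168)))
E
```

```text
time_s: 18.68
tcp_pos: [450.0, 24.6, 353.5]
eef_rot: [0.0, 1.0, -0.006, 0.0]
contact_force: [0.2, 1.0, 0.6]
grip_width: 0.998
grasp_force: 0.0
time_s: 19.18
tcp_pos: [442.6, 60.2, 335.7]
eef_rot: [0.0, 1.0, -0.007, -0.001]
contact_force: [0.2, -0.1, 0.0]
grip_width: 1.001
grasp_force: 0.0
t 19.175 tcp [442.6  60.2 335.7] yaw -0.014 zt [-0.003 -0.    -1.   ] need units [ 0.03 -0.14  3.73] spin -0.0 F [ 0.2 -0.1  0. ] g 1.001 0.0
[310.55246496 113.27023282] [312.66144133 131.04540016]
```

View pics/c5.png

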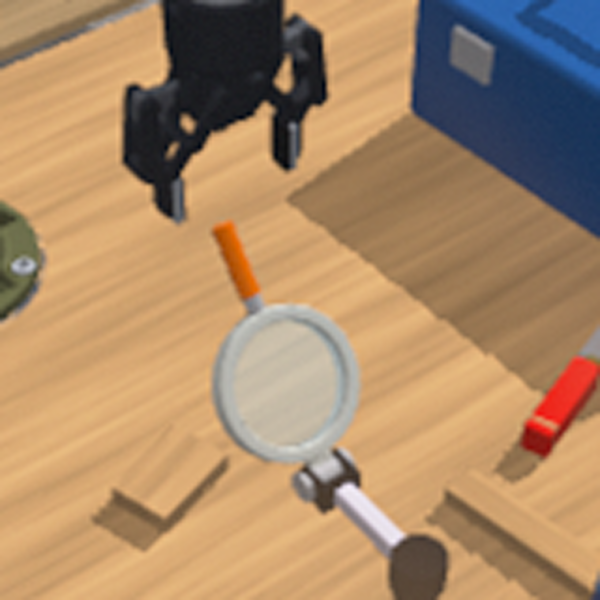

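The open fingers straddle the orange tip at crop (225,235). I'll descend and close on it.

```bash
python3 -m inch '[[1,0,-0.14,0.8,0],[1,0,0,0.8,0],[1,0,0,0.8,0],[1,0,0,0.8,0],[1,0,0,0.5,0]]'
python3 -m inch '[[0,0,0,0,0],[0,0,0,0,0],[0,0,0,0,0],[0,0,0,0,0],[0,0,0,0,0]]'
python3 -m inch '[[0,0,0,0,0],[0,0,0,0,0]]'
python3 -c "
from h import *
plan([443,63,261],-0.014)"
```

```text
time_s: 19.9
tcp_pos: [443.0, 63.8, 262.1]
eef_rot: [0.0, 1.0, -0.007, -0.001]
contact_force: [0.3, -0.6, -0.0]
grip_width: 1.003
grasp_force: 0.0
time_s: 20.52
tcp_pos: [443.6, 63.9, 264.0]
eef_rot: [0.0, 1.0, -0.007, 0.0]
contact_force: [-0.8, -0.3, 2.0]
grip_width: 0.171
grasp_force: 58.3
time_s: 20.78
tcp_pos: [443.6, 63.8, 263.9]
eef_rot: [0.0, 1.0, -0.007, 0.0]
contact_force: [-0.6, -0.4, 4.5]
grip_width: 0.172
grasp_force: 58.3
t 20.775 tcp [443.6  63.8 263.9] yaw -0.013 zt [ 0.001 -0.    -1.   ] need units [-0.03  0.04  0.15] spin 0.0 F [-0.6 -0.4  4.5] g 0.172 58.3
```

```bash
python3 -m inch '[[0,0.04,0.92,0,-0.55],[0,0.04,0.92,0,-0.55],[0,0.04,0.92,0,-0.55],[0,0.04,0.92,0,-0.55],[0,0,0,0,0]]'
python3 -m inch '[[0,0.04,0.92,0,-0.55],[0,0.04,0.92,0,-0.55],[0,0.04,0.92,0,-0.55],[0,0.04,0.92,0,-0.55],[0,0,0,0,0]]'
python3 -m inch '[[0,0.04,0.92,0,-0.55],[0,0.04,0.92,0,-0.55],[0,0.04,0.92,0,-0.55],[0,0,0,0,0],[0,0,0,0,0]]'
python3 - <<'E'
from m import *
plan([443,63,261],0)
ims={c:save(c,c+'6') for c in("scene","top")}
cr=[cv2.resize(ims["scene"][130:300,200:370],(400,400),interpolation=cv2.INTER_CUBIC),cv2.resize(ims["top"][120:260,270:410],(400,400),interpolation=cv2.INTER_CUBIC)]
cv2.imwrite("pics/c6.png",np.hstack(cr)[:,:,::-1])
E
```

```text
time_s: 21.4
tcp_pos: [454.6, -9.3, 263.6]
eef_rot: [-0.0, 0.988, 0.157, -0.0]
contact_force: [-3.0, -0.6, 4.8]
grip_width: 0.167
grasp_force: 58.6
time_s: 22.02
tcp_pos: [488.8, -73.3, 263.4]
eef_rot: [-0.0, 0.948, 0.317, -0.0]
contact_force: [-3.4, -0.4, 4.2]
grip_width: 0.172
grasp_force: 58.8
time_s: 22.65
tcp_pos: [526.7, -111.6, 263.2]
eef_rot: [-0.0, 0.902, 0.432, -0.0]
contact_force: [-1.1, 0.5, 1.4]
grip_width: 0.167
grasp_force: 58.8
t 22.65 tcp [ 526.7 -111.6  263.2] yaw 0.893 zt [-0.001  0.001 -1.   ] need units [ 4.18 -8.73  0.12] spin 5.96 F [-1.1  0.5  1.4] g 0.167 58.8
```

View pics/c6.png

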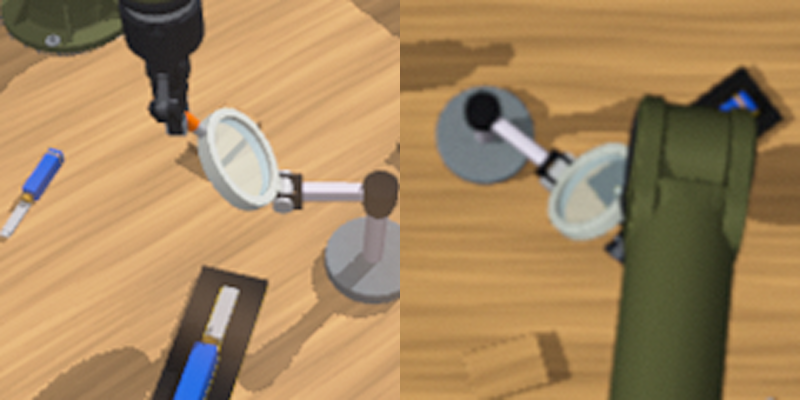

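The head is following: the bar is held at left crop (185,120), the lens is swinging toward the tray, and the arm now points at about the tray side. I'll refine the post centre from both frames together, since the base is occluded differently in each, and compute the rest.

```bash
cat > q.py <<'E'
from m import *
L=lambda c,n:cv2.imread(f"pics/{c}{n}.png")[:,:,::-1].copy()
base={}
for c,w in (("scene",(357,240)),("top",(300,167))):
    m=0
    for n in (4,6):
        im=L(c,n);h=cv2.cvtColor(im,cv2.COLOR_RGB2HSV);g=((h[...,1]<70)&(h[...,2]>50)&(h[...,2]<175))|((h[...,2]<=50)&(c=="top"))
        m=np.maximum(m,near(g.astype(np.float32),w,27))
    m=cv2.morphologyEx(m,cv2.MORPH_OPEN,np.ones((3,3)))
    n,l,st,ce=cv2.connectedComponentsWithStats(m.astype(np.uint8));i=1+st[1:,4].argmax();base[c]=(l==i).astype(np.float32);print(c,st[i],ce[i].round(1))
t=np.linspace(0,2*np.pi,40)
for cs in (["top"],["scene"],["top","scene"]):
  for H in (6,10,15):
    f=lambda p:sum(np.abs(hull_mask(c,[(p[0]+60*np.cos(a),p[1]+60*np.sin(a),z) for a in t for z in(0,H)])-base[c]).sum() for c in cs)
    r=minimize(f,[650,55],method="Nelder-Mead",options=dict(xatol=.2,fatol=.1,initial_simplex=[[640,50],[665,50],[655,68]]));print(cs,H,r.x.round(1),r.fun)
E
python3 q.py
```

```text
scene [ 338  222   41   37 1187] [357.7 240.1]
top [283 150  34  34 936] [299.5 166.7]
['top'] 6 [664.3  59.8] 25.375
['top'] 10 [663.4  60. ] 26.625
['top'] 15 [663.  60.] 31.75
['scene'] 6 [658.5  63.2] 56.875
['scene'] 10 [659.6  61.9] 36.4375
['scene'] 15 [660.5  61.3] 41.125
['top', 'scene'] 6 [661.   61.4] 150.25
['top', 'scene'] 10 [661.   61.1] 115.1875
['top', 'scene'] 15 [661.9  60.4] 92.9375
```

```bash
python3 -m inch '[[0,0.04,0.92,0,-0.58],[0,0.04,0.92,0,-0.58],[0,0.04,0.92,0,-0.58],[0,0,0,0,0],[0,0,0,0,0]]'
python3 -m inch '[[0,-0.55,0,0.5,0],[0,-0.5,0,0.55,0],[0,-0.45,0,0.59,0],[0,-0.4,0,0.63,0],[0,-0.34,0,0.66,0]]'
python3 -c "
from h import *
o,p,R=state();P=np.array([662,60.5]);d=p[:2]-P;print(np.arctan2(d[1],d[0])+2*np.pi,np.hypot(*d))"
python3 -m inch '[[0,-0.28,0,0.69,0],[0,-0.22,0,0.71,0],[0,-0.16,0,0.73,0],[0,-0.1,0,0.74,0],[0,-0.03,0,0.74,0]]'
python3 -m inch '[[0,0,0,0,0],[0,0,0,0,0]]'
python3 - <<'E'
from m import *
plan([550,-203,131],1.155)
o,p,R=state();P=np.array([662,60.5]);d=p[:2]-P;print(np.arctan2(d[1],d[0])+2*np.pi,np.hypot(*d))
E
```

```text
time_s: 23.38
tcp_pos: [574.1, -140.2, 263.0]
eef_rot: [-0.001, 0.838, 0.546, 0.0]
contact_force: [1.1, 3.4, -2.9]
grip_width: 0.17
grasp_force: 58.6
time_s: 24.0
tcp_pos: [555.6, -184.5, 204.3]
eef_rot: [0.001, 0.838, 0.545, -0.001]
contact_force: [-0.4, 1.0, 4.8]
grip_width: 0.169
grasp_force: 58.3
4.302688195861622 267.0707098847763
time_s: 24.62
tcp_pos: [549.5, -199.0, 131.7]
eef_rot: [0.001, 0.838, 0.545, -0.001]
contact_force: [-0.8, -5.3, 4.5]
grip_width: 0.173
grasp_force: 58.3
time_s: 24.88
tcp_pos: [548.2, -198.2, 131.1]
eef_rot: [-0.001, 0.838, 0.546, -0.002]
contact_force: [-3.1, -5.1, -1.0]
grip_width: 0.164
grasp_force: 58.4
t 24.875 tcp [ 548.2 -198.2  131.1] yaw 1.155 zt [-0.004 -0.001 -1.   ] need units [-0.18  0.18  0.01] spin -0.0 F [-3.1 -5.1 -1. ] g 0.164 58.4
4.29796305961071 282.61582166751504
```

```bash
python3 -m inch '[[0.4,0,0,0,0],[0.6,0,0,0,0],[1,0,0,0,0],[1,0,0,0,0],[1,0,0,0,0]]'
python3 -m inch '[[1,0,0,-0.6,0],[1,0,0,-1,0],[1,0,0,-1,0],[1,0,0,-1,0],[1,0,0,-1,0]]'
python3 -m inch '[[1,-1,0,-0.3,0],[1,-1,0,0,0],[1,-1,0,0,0],[1,-1,0,0,0],[1,-1,0,0,0]]'
python3 -m inch '[[1,-1,0,0,0],[1,-1,0,0,0],[1,-1,0,0,0],[1,0,0,0,0]]'
cat > f.py <<'E'
from m import *
n=sys.argv[1];ims={c:save(c,c+n) for c in("scene","top")}
plan([550,-203,131],1.155)
g=[662,60.5,4.297,0]
for c in ims:
  for r in arm.spot_in("lens_centre",c)[:1]: print(c,np.round(r["xyz"]),round(r["confidence"],2))
win={c:proj(c,pt(g,172)) for c in ims};win["r"]=26
o=obs(ims,win)
for c in o: print(c,o[c][0].round(1),np.round(o[c][1],1),o[c][2],"pred",proj(c,pt(g,145)).round(1),proj(c,pt(g,200)).round(1))
def res(p,cs):
    q=[]
    for c in cs:
        a,b=proj(c,pt(p,145)),proj(c,pt(p,200));e=o[c][1]
        if np.linalg.norm(a-e[0])>np.linalg.norm(a-e[1]): e=e[::-1]
        q+=[a-e[0],b-e[1],2*((a+b)/2-o[c][0])]
    q.append((np.array(p[:2])-g[:2])/3);return np.concatenate(q)
for cs in (["scene","top"],["scene"],["top"]):
    r=least_squares(res,g,x_scale=[1,1,.01,.01],args=(cs,));print(cs,r.x.round(3),r.cost.round(2),"lens",np.round(pt(r.x,75),1))
# rim fit: annulus silhouette (outer cylinder 58 radius,18 thick)
def rimpts(p):
    C=np.array(pt(p,75));u=np.array([np.cos(p[2])*np.cos(p[3]),np.sin(p[2])*np.cos(p[3]),np.sin(p[3])]);v=np.array([-np.sin(p[2]),np.cos(p[2]),0]);w=np.cross(u,v)
    return [C+58*(np.cos(t)*u+np.sin(t)*v)+s*9*w for t in np.linspace(0,2*np.pi,40) for s in(-1,1)]
M={}
for c,im in ims.items():
    h=cv2.cvtColor(im,cv2.COLOR_RGB2HSV);m=near(((h[...,1]<50)&(h[...,2]>95)).astype(np.float32),proj(c,pt(g,75)),32)
    ed=cv2.morphologyEx((hull_mask(c,rimpts(g))>.5).astype(np.uint8),cv2.MORPH_DILATE,np.ones((7,7)))*m
    k=cv2.morphologyEx(ed.astype(np.uint8),cv2.MORPH_OPEN,np.ones((2,2)))
    cnt=max(cv2.findContours(cv2.morphologyEx(k,cv2.MORPH_CLOSE,np.ones((3,3))),cv2.RETR_EXTERNAL,cv2.CHAIN_APPROX_NONE)[0],key=cv2.contourArea)
    mm=np.zeros((400,640),np.uint8);cv2.fillPoly(mm,[cv2.convexHull(cnt)],1);M[c]=mm.astype(np.float32);print(c,"rim area",mm.sum(),hull_mask(c,rimpts(g)).sum().round())
ff=lambda p,cs:sum(np.abs(hull_mask(c,rimpts([662+0,60.5,p[0]/50,p[1]/50]))-M[c]).sum() for c in cs)
for cs in (["scene","top"],["scene"],["top"]):
    r=minimize(ff,[4.297*50,0],args=(cs,),method="Nelder-Mead",options=dict(initial_simplex=[[4.297*50-3,-3],[4.297*50+3,-2],[4.297*50,4]],xatol=.1,fatol=.2));print("rim",cs,(r.x/50).round(3),r.fun)
E
python3 f.py 7
```

```text
time_s: 25.5
tcp_pos: [550.0, -197.0, 132.8]
eef_rot: [0.0, 0.838, 0.546, 0.0]
contact_force: [-0.7, 0.4, -0.1]
grip_width: 1.002
grasp_force: 0.0
time_s: 26.12
tcp_pos: [550.1, -197.2, 226.8]
eef_rot: [0.001, 0.838, 0.546, 0.0]
contact_force: [-0.1, -0.1, 0.3]
grip_width: 1.003
grasp_force: 0.0
time_s: 26.75
tcp_pos: [508.7, -289.9, 230.3]
eef_rot: [-0.0, 0.838, 0.546, -0.0]
contact_force: [0.5, -0.8, -0.8]
grip_width: 1.003
grasp_force: 0.0
time_s: 27.25
tcp_pos: [484.0, -345.8, 230.5]
eef_rot: [0.0, 0.839, 0.545, -0.0]
contact_force: [-0.0, 0.2, 0.4]
grip_width: 1.005
grasp_force: 0.0
t 27.35 tcp [ 485.6 -343.   230.7] yaw 1.156 zt [ 0.     0.001 -1.   ] need units [7.7  0.12 4.99] spin 0.0 F [0.5 0.5 0.3] g 1.003 0.0
scene [ 589. -112.  158.] 0.84
top [ 592. -107.  154.] 0.81
scene [264.5 230. ] [[263.7 230. ]
 [265.3 230. ]] 2 pred [266.3 229.5] [245.  233.7]
top [380.8 193.9] [[373.3 190.5]
 [388.2 197.2]] 29 pred [371.4 191.5] [387.3 198.7]
['scene', 'top'] [6.66999e+02 7.15630e+01 4.31200e+00 3.70000e-02] 227.76 lens [595.  -98.8 152.8]
['scene'] [ 6.58772e+02  5.34530e+01  4.06400e+00 -5.20000e-01] 60.87 lens [553.  -86.1 112.7]
['top'] [6.61308e+02 5.86680e+01 4.31300e+00 3.30000e-02] 0.64 lens [ 589.3 -111.7  152.5]
scene rim area 1536 1466.0
top rim area 1183 1082.0
rim ['scene', 'top'] [ 4.308 -0.042] 297.25
rim ['scene'] [4.326 0.022] 140.875
rim ['top'] [4.291 0.081] 144.25
```

Run:
```python
from m import *
im=cv2.imread("pics/scene7.png")[:,:,::-1].copy();h=cv2.cvtColor(im,cv2.COLOR_RGB2HSV)
for v in range(224,242,2): print(v,[tuple(int(x) for x in im[v,u]) for u in range(240,274,4)])
m=near(((h[...,0]<14)&(h[...,1]>190)&(h[...,2]>60)).astype(np.float32),(256,232),16)
ys,xs=np.nonzero(m);print(len(xs),xs.min(),xs.max(),ys.min(),ys.max())
```

```text
224 [(212, 165, 114), (212, 165, 115), (201, 157, 109), (218, 171, 118), (224, 176, 123), (227, 183, 123), (226, 179, 123), (222, 173, 118), (234, 236, 234)]
226 [(211, 165, 115), (200, 156, 108), (219, 172, 119), (223, 176, 122), (227, 181, 126), (225, 180, 126), (218, 175, 123), (213, 174, 134), (234, 235, 232)]
228 [(201, 156, 109), (219, 170, 118), (220, 174, 122), (226, 185, 131), (231, 164, 101), (244, 143, 62), (252, 139, 27), (204, 203, 207), (224, 224, 220)]
230 [(216, 170, 117), (219, 173, 123), (245, 159, 87), (250, 141, 42), (249, 138, 42), (244, 133, 41), (235, 124, 40), (153, 150, 152), (186, 185, 179)]
232 [(219, 171, 119), (220, 169, 114), (244, 135, 49), (235, 127, 51), (219, 116, 50), (195, 104, 47), (176, 92, 41), (195, 160, 123), (167, 143, 121)]
234 [(225, 178, 124), (224, 179, 126), (194, 106, 50), (176, 98, 50), (171, 106, 61), (192, 141, 96), (216, 166, 115), (226, 180, 126), (211, 167, 121)]
236 [(225, 178, 124), (222, 174, 121), (175, 119, 73), (201, 153, 105), (209, 165, 114), (219, 170, 118), (226, 182, 126), (223, 176, 124), (217, 169, 116)]
238 [(222, 174, 120), (211, 164, 116), (217, 169, 118), (210, 164, 114), (218, 170, 119), (226, 180, 126), (223, 178, 124), (219, 170, 119), (219, 173, 120)]
240 [(210, 164, 113), (216, 168, 118), (211, 164, 114), (214, 167, 117), (226, 181, 128), (223, 176, 123), (221, 174, 122), (217, 169, 119), (215, 168, 118)]
45 246 265 230 234
```

```bash
sed -i 's/h\[...,1\]>210)&(h\[...,2\]>110)/h[...,1]>145)\&(h[...,2]>90)\&(h[...,0]<17)/; s/(h\[...,0\]<14)&//' m.py
sed -e 's/^n=.*/n=sys.argv[1];ims={c:cv2.imread(f"pics\/{c}{n}.png")[:,:,::-1].copy() for c in("scene","top")}/' -e '/spot_in/d' -e '/for r in arm/d' -e '/^  for c in ims:$/d' f.py | sed '/^for c in ims:$/d' > f2.py; grep -n "om=" m.py; sed -i 's/"r"\]=26/"r"]=20/' f.py f2.py; python3 f2.py 7
```

```text
8:        om=near(((h[...,1]>145)&(h[...,2]>90)&(h[...,0]<17)).astype(np.float32),win[c],win["r"])
t 27.45 tcp [ 486.  -342.3  230.8] yaw 1.157 zt [ 0.     0.001 -1.   ] need units [7.66 0.13 4.99] spin 0.01 F [0.1 0.6 0.1] g 1.002 0.0
scene [255.4 231.4] [[266.2 229.4]
 [244.6 233.4]] 137 pred [266.3 229.5] [245.  233.7]
top [380.7 195.3] [[371.9 191.3]
 [389.2 199.2]] 121 pred [371.4 191.5] [387.3 198.7]
['scene', 'top'] [6.61412e+02 5.89320e+01 4.30000e+00 1.50000e-02] 2.75 lens [ 587.3 -110.6  151.1]
['scene'] [6.61837e+02 6.01220e+01 4.31400e+00 4.60000e-02] 0.01 lens [ 590.2 -110.3  153.4]
['top'] [6.60872e+02 5.78310e+01 4.29100e+00 9.60000e-02] 1.04 lens [ 585.3 -110.6  157.2]
scene rim area 1536 1466.0
top rim area 1183 1082.0
rim ['scene', 'top'] [ 4.308 -0.042] 297.25
rim ['scene'] [4.326 0.022] 140.875
rim ['top'] [4.291 0.081] 144.25
```

The orange bar matches the level model to within 0.5 px in the scene view. The lens is about 3 mm from the edge horizontally, with tilt about 0.015 rad. Handing in.

```bash
python3 -c "
from bench import arm
print(arm.close_job())"
```

```text
the job is handed in; nothing more can be done
None
```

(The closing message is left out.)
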